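Nudge the slide carrier onto its locating pins

TASK

The blue slide carrier lies on the docking base but not yet on its pins. It bears glass slides, so gently, with your fingertips, push it back against the dark fence and slide it sideways along the fence, off the raised green deck, until its two holes drop over the two locating pins and it lies flat on the bed; then take your hand away. Only push it, never hard, do not grip or lift it, and leave the other things on the bench where they are.

Things in the scene. Friction and masses are not known exactly. Their poses are not given: they have to be found in the camera images.
- dock: docking base fixed to the worktop, 28 mm high. Origin on the worktop (z = 0) midway between the pins; x axis points away from the robot to the fence, y axis along the fence to the robot's left (both turned by its yaw). Aluminium bed: top at z = 8 mm, from x -67 to +67, y -85 to +91 mm. Its near side and both ends are open
- deck_edge (a point): middle of the step edge of the raised green loading deck, at (0, 91, 16) mm in the dock's frame; the deck's top is at z = 16 mm and runs from here to y = +194 mm, as wide as the bed
- fence_face (a point): middle of the upper inner edge of the dark steel fence on the far side, at (51, 54, 28) mm in the dock's frame; the fence's inner face is the plane x = +51 mm over the base's whole length, its top at z = 28 mm
- seat (a point): where the carrier's origin is when seated: (0, 11, 8) mm in the dock's frame, axes parallel to the dock's. The carrier's top is then 26 mm above the worktop (10 mm above the deck), its far side about 1 mm from the fence, its rear end 5 mm clear of the deck edge, and the pins stop further sliding
- pin_near (a point): top of the near locating pin: steel, 10 mm diameter, flat tip 6 mm across with a chamfer 2.2 mm high, 8 mm tall above the bed, so its top is level with the loading deck; at (-22, 0, 16) mm in the dock's frame
- pin_far (a point): top of the far locating pin, the same, at (+22, 0, 16) mm in the dock's frame
- carrier: blue plastic slide carrier, a plate 100 mm (its x) by 150 mm (its y) by 18 mm thick, about 0.4 kg, too wide to grip, with three glass slides fixed in its top. Origin at the centre of its underside. It starts level on the deck and both pin tops (underside at 16 mm), 6 to 17 mm short of the fence, turned up to 5 degrees against it, and 27 to 51 mm from its seat towards the dock's +y
- carrier_top (a point): centre of the carrier's top face, 18 mm over its origin (slides and their white frames stand out up to 2 mm). Pushed against the fence, the carrier slides along on deck and pin tops (3 to 12 N move it, more if it is also pressed on the fence) and drops 8 mm by its own weight when the holes meet the pins
- hole_near (a point): underside centre of the carrier's near hole, round, 13 mm diameter, through; at (-22, -11, 0) mm in the carrier's frame
- hole_far (a point): underside centre of the carrier's far hole, a slot 18 mm (carrier's x) by 13 mm (carrier's y), through; at (+22, -11, 0) mm in the carrier's frame
- specimen_b: specimen cup with a blue screw cap, 60 mm across, 70 mm high; a bystander, to be left alone. Origin at the centre of its underside
- vial_amber: round vial with white cap and orange band, 31 mm across, 68 mm high; a bystander, to be left alone. Origin at the centre of its underside
- lugol: small bottle with black cap, 33 mm across, 74 mm high; a bystander, to be left alone. Origin at the centre of its underside
- tube_a: stoppered sample tube with purple stopper, lying, 14 mm thick, 79 mm long; a bystander, to be left alone. Origin at the centre of its underside
- tape_clear: roll of black tape lying flat, 59 mm across, 19 mm high; a bystander, to be left alone. Origin at the centre of its underside
- marker_a: red and white marker pen lying, 17 mm thick, 135 mm long; a bystander, to be left alone. Origin at the centre of its underside
- specimen_c: specimen cup with a white screw cap, 60 mm across, 70 mm high; a bystander, to be left alone. Origin at the centre of its underside
There are look-alikes about, which are no part of the job. Leave any brown look-alike of the carrier alone.

How it is judged:
By the outcome, as a careful person would: the job done as asked, in the order asked, and still so for the second after the job is handed in, with the robot touching nothing.
It also fails if it takes over 58 s, if anything falls off the work surface, if the arm or the gripper's body presses on something with over 40 N, if the wrist force passes 120 N, or if a joint passes its speed limit or range.

ROBOT

A 7-joint arm with a two-finger parallel gripper is mounted at the origin on a cart in front of the work surface, level with it; the furniture and walls round the work are solid. World frame = base frame: x ahead of the robot, y to its left, z up, the work surface at z = 0. Lengths are in m, angles in rad, forces in N, time in s.
With the tool pointing down it reaches from about 0.425 to 0.95 m from the base axis. Payload 4.7 kg.
Tool frame: the origin (TCP) lies at the very end of the fingers, on their centre line; the grasp point (between the pads) lies 19 mm behind it; x points along the fingers, z is the direction in which the jaws open and shut, and the axes are right-handed (so a half turn about x gives the same grasp; the last joint's range is limited). The gripper opens to 85 mm and grips with 20 to 120 N. Pads are 22 mm wide; open, the fingers measure 114 mm over their backs; the gripper's body (76 mm by 85 mm) begins 54 mm behind the grasp point. The pads swing forward as they close: fully open they stand 13 mm farther back than shut.
Start: joints at [1.134, 0.469, -0.049, 1.532, 0.024, 1.141, -0.082], TCP at [0.268, -0.62, 0.231] pointing down, gripper open.
Joint ranges: [-2.59, 2.59], [-0.33, 1.99], [-1.39, 1.29], [0.1, 2.45], [-1.04, 4.18], [0.21, 1.99], [-2.66, 2.66]. Speed limits (rad/s): [2.57, 2.57, 3.14, 3.14, 3.14, 3.14, 3.14].

INTERFACE

Orientations are given as a rotation vector (axis times angle).
In Python, from plant import arm gives the robot as it stands.
- The arm moves only by the tool step_arm, never from a script. Its argument "plan" is one flat list of numbers, 6 for each row, row after row: the shift along the tool's x, y, z in mm, then the turn, a rotation vector about the tool's x, y, z in rad. A call has 1 to 12 rows; each row shifts and turns the commanded pose from where the row before left it, along the tool's axes as they then stand; what a row does not reach is not made up. A row lasts 1/10 s, in which the tool goes at most 50 mm and 8.59 degrees, less where a joint would pass 70% of its speed; a pose out of reach is approached as far as the arm can. A call with a gripper value outside its range is refused whole. "fingers" is the closure in counts, from 0 (fully open) to 255 (shut), set as the call begins (left out, the last holds). The fingers move at their own pace and stop on an object; "squeeze" is the grip in N (left out, the last holds). Time passes only in rows, so rows that do not move let the fingers close. It gives the time, the measured TCP pose, the force and the opening at its end, in the units of the state.
- arm.observe(): the state, without advancing time (a new reading comes with each control period).
- arm.get_image(name): name is "scene" or "top" or "wrist"; returns (picture, depth): 384x512x3 uint8, blue, green, red; 384x512 float32, m along the optical axis (not along the pixel's ray), 0 where there is no reading.
- arm.camera_model(name): a dict with "mtx" (3x3 intrinsics, pixels), "R" (3x3) and "t" (3): a world point X has camera coordinates R X + t; the wrist camera has in their place "mount" (4x4, takes a point from camera to tool coordinates, whose origin is the TCP and whose axes are the tool frame's). Camera axes: x right, y down, z forward; pixel columns grow to the right and rows downward; lengths in m; the calibration is good to about 2 mm. The wrist camera is an equidistant fisheye: a pixel r from the principal point sees the ray r / f radians off the axis. A picture is of the moment at which its call begins: read the wrist's pose just before it. camera_model takes no time and is no camera call.
- arm.job_done(): hands the job in, once; it reports no verdict.
The state is a dict: "time": time; "q": joint angles; "joint_velocities": joint speeds; "joint_torque": joint torques, N m; "eef_pos": TCP position; "eef_rot": TCP orientation; "contact_force": force on the tool from outside, world axes, zero at the start; "torque": the same for the moment, N m; "grip_width": finger opening in m.
Only numpy, scipy, OpenCV 4.12 (cv2) and the standard library are available. Lean on these libraries where they do the work, as an engineer would, in place of code of your own. Each camera call takes 0.05 s, during which the arm holds its last target.

## Working session

There is one attempt and no reset: what is moved stays moved. The work goes in short steps, Python scripts to look and compute and a tool call to move; the robot and the scene stay as the last step left them, time stands still between calls to the robot, and variables do not carry over. Pictures are saved under pics/ and viewed, and the job is handed in when it is done.

Besides the shell and the picture viewer there is one more tool, called as a command line: name --argument value ..., lists and objects as JSON in quotes. step_arm: Moves the arm, as the interface text tells. Its arguments: {"type":"object","properties":{"plan":{"type":"array"},"fingers":{"type":"number"},"squeeze":{"type":"number"}},"required":["plan"]}

```bash
ls; mkdir -p pics; python3 - <<'E'
from plant import arm
import cv2,numpy as np
print(arm.observe())
for n in("scene","top"):
    im,d=arm.get_image(n); cv2.imwrite(f"pics/{n}0.png",im); np.save(f"pics/{n}0d.npy",d)
    print(n,arm.camera_model(n))
print(arm.camera_model("wrist"))
E
```

```text
pics
{'time': 0.0, 'q': array([ 1.13401476,  0.46945156, -0.04858365,  1.53369932,  0.02408011,
        1.14104391, -0.08228573]), 'joint_velocities': array([ 0.00037709,  0.00135696, -0.00120357, -0.00142979, -0.00056953,
        0.00022998, -0.00049095]), 'joint_torque': array([-6.95702823e-06, -5.10313940e+01, -4.70426143e-02, -2.37708896e+01,
        1.06326860e-02,  7.40699790e-03,  3.84836856e-07]), 'eef_pos': array([ 0.26751783, -0.61906941,  0.2302523 ]), 'eef_rot': array([ 0.90479168,  1.37676202, -0.9030565 ]), 'contact_force': array([-0.32733657,  0.12272137, -0.22765069]), 'torque': array([-2.61981935e-05, -7.92428592e-03, -7.60216613e-03]), 'grip_width': 0.08542872700857498}
scene {'mtx': array([[397.4437698 ,   0.        , 252.98639625],
       [  0.        , 397.4437698 , 193.25640237],
       [  0.        ,   0.        ,   1.        ]]), 'R': array([[-0.50140222, -0.86514123,  0.0112454 ],
       [-0.63736918,  0.36054244, -0.68100637],
       [ 0.58511225, -0.34862558, -0.73219114]]), 't': array([0.24791848, 0.37817568, 0.99921405])}
top {'mtx': array([[380.00747685,
[... 151 characters left out ...]
2884835, -0.99935696,  0.0212939 ],
       [-0.98584267, -0.03196542, -0.16459781],
       [ 0.16517264, -0.01624406, -0.98613089]]), 't': array([-0.02866471,  0.48136   ,  1.46061982])}
{'mtx': array([[297.31863964,   0.        , 251.44961945],
       [  0.        , 297.31863964, 187.45487459],
       [  0.        ,   0.        ,   1.        ]]), 'mount': array([[-2.87374112e-04, -2.98863470e-01,  9.54295837e-01,
        -1.42115439e-01],
       [-5.17026172e-04, -9.54295704e-01, -2.98863584e-01,
         7.49314220e-02],
       [ 9.99999825e-01, -5.79281580e-04,  1.19719645e-04,
         1.67097111e-04],
       [ 0.00000000e+00,  0.00000000e+00,  0.00000000e+00,
         1.00000000e+00]])}
```

View pics/scene0.png

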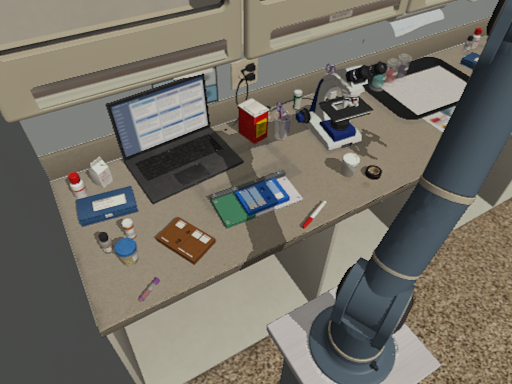

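View pics/top0.png

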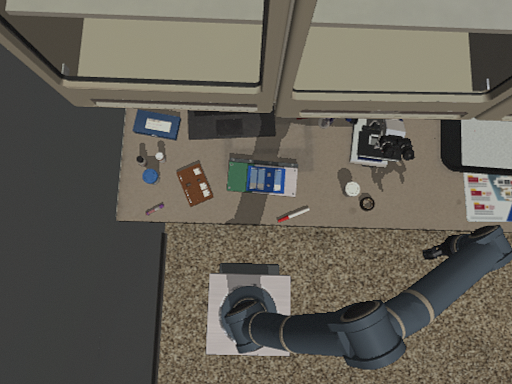

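```bash
python3 - <<'E'
import cv2
a=cv2.imread("pics/top0.png")[145:210,215:310]; cv2.imwrite("pics/topc.png",cv2.resize(a,None,fx=8,fy=8,interpolation=cv2.INTER_CUBIC))
a=cv2.imread("pics/scene0.png")[160:235,195:315]; cv2.imwrite("pics/scenec.png",cv2.resize(a,None,fx=6.5,fy=6.5,interpolation=cv2.INTER_CUBIC))
E
```

```text
(no output)
```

View pics/topc.png

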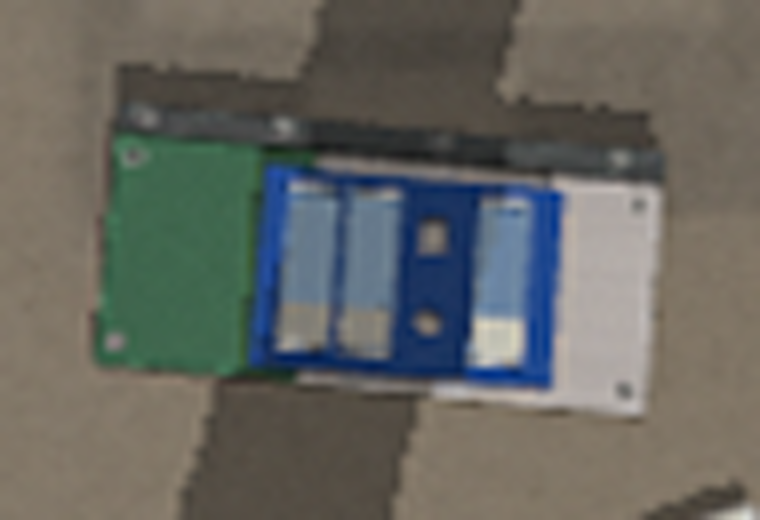

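View pics/scenec.png

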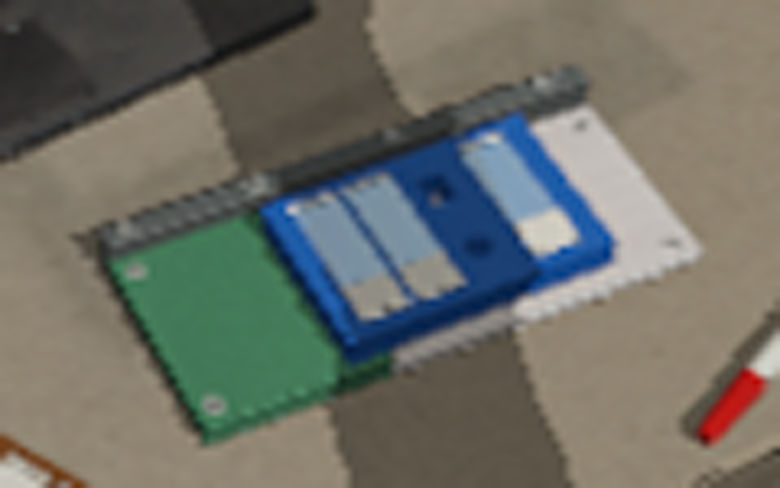

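```bash
cat > h.py <<'E'
import numpy as np,cv2
from scipy.spatial.transform import Rotation as Ro
from plant import arm
def ray(n,uv,z):
    c=arm.camera_model(n);uv=np.atleast_2d(uv)
    p=np.c_[uv,np.ones(len(uv))]@np.linalg.inv(c['mtx']).T
    o=-c['R'].T@c['t'];d=p@c['R']
    return o+d*((z-o[2])/d[:,2])[:,None]
def wray(uv,z,pos,rot):
    c=arm.camera_model("wrist");uv=np.atleast_2d(np.float64(uv));K=c['mtx']
    x=(uv-[K[0,2],K[1,2]])/K[0,0];r=np.linalg.norm(x,axis=1)
    d=np.c_[x*(np.sin(r)/r)[:,None],np.cos(r)]
    M=c['mount'];R=Ro.from_rotvec(rot).as_matrix()
    d=d@M[:3,:3].T@R.T;o=R@M[:3,3]+pos
    return o+d*((z-o[2])/d[:,2])[:,None]
E
python3 - <<'E'
from h import *
def px(l,o,s):return (np.float64(l)+.5)/s-.5+np.array(o)
T=lambda l:px(l,(215,145),8); S=lambda l:px(l,(195,160),6.5)
np.set_printoptions(precision=4,suppress=True)
print("deck",ray("top",T([(95,367),(115,137)]),.016)[:,:2],ray("scene",S([(205,435),(105,258)]),.016)[:,:2])
print("bed R near,far",ray("top",T([(643,413),(660,180)]),.008)[:,:2],ray("scene",S([(700,250),(590,108)]),.008)[:,:2])
print("carrier FL FR NR NL",ray("top",T([(268,165),(565,190),(550,387),(252,365)]),.034)[:,:2],ray("scene",S([(265,208),(522,115),(612,242),(355,350)]),.034)[:,:2])
print("tool R",Ro.from_rotvec(arm.observe()['eef_rot']).as_matrix())
E
```

```text
deck [[0.4733 0.1034]
 [0.5916 0.0982]] [[0.4756 0.1071]
 [0.6011 0.0987]]
bed R near,far [[ 0.46   -0.1726]
 [ 0.5804 -0.1799]] [[ 0.4629 -0.1713]
 [ 0.5774 -0.1791]]
carrier FL FR NR NL [[ 0.5755  0.0201]
 [ 0.5677 -0.129 ]
 [ 0.4676 -0.1231]
 [ 0.4739  0.0248]] [[ 0.5768  0.0197]
 [ 0.5693 -0.1291]
 [ 0.4709 -0.1202]
 [ 0.4731  0.0265]]
tool R [[-0.0007  0.918   0.3967]
 [ 0.0016  0.3967 -0.918 ]
 [-1.     -0.     -0.0018]]
```

step_arm --plan '[0,0,0,0.114,0,0,0,0,0,0.114,0,0,0,0,0,0.114,0,0,0,0,0,0.114,0,0,0,15,-40,0,0,0,0,15,-40,0,0,0,0,15,-40,0,0,0,0,15,-40,0,0,0,0,15,-40,0,0,0,0,15,-40,0,0,0,0,15,-40,0,0,0,0,15,-40,0,0,0]' --fingers 255 --squeeze 20

```text
time: 1.3
eef_pos: [0.4032, -0.304, 0.2311]
eef_rot: [1.245, 1.186, -1.245]
contact_force: [0.7, -1.2, 0.2]
grip_width: -0.0003
```

step_arm --plan '[0,5,-40,0,0,0,0,5,-40,0,0,0,0,5,-40,0,0,0,0,5,-40,0,0,0,0,5,-40,0,0,0,0,5,-30,0,0,0,0,4,-18,0,0,0,0,0,-5,0,0,0,0,0,0,0,0,0]'

```text
time: 2.2
eef_pos: [0.4489, -0.0546, 0.2311]
eef_rot: [1.243, 1.187, -1.244]
contact_force: [-0.3, -0.5, -0.1]
grip_width: 0.0
```

```bash
python3 - <<'E'
from h import *
s=arm.observe();print(s['eef_pos'],s['eef_rot'],s['q'])
im,d=arm.get_image("wrist");cv2.imwrite("pics/w1.png",im);np.savez("pics/w1.npz",p=s['eef_pos'],r=s['eef_rot'])
cv2.imwrite("pics/w1b.png",cv2.resize(im,(800,600),interpolation=cv2.INTER_CUBIC))
E
```

```text
[ 0.44886535 -0.05457351  0.23108163] [ 1.24328569  1.18690201 -1.24432703] [ 0.31198617  0.12024151 -0.30810959  2.02238274  0.04333664  1.00564427
 -1.63509841]
```

View pics/w1b.png

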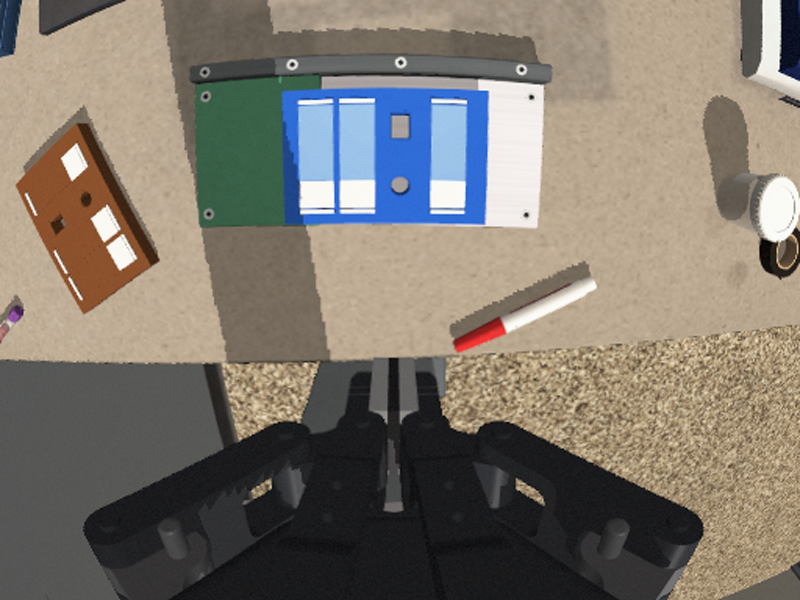

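```bash
python3 - <<'E'
from h import *
a=cv2.imread("pics/w1.png")[30:155,115:365]; cv2.imwrite("pics/w1c.png",cv2.resize(a,None,fx=3.2,fy=3.2,interpolation=cv2.INTER_CUBIC))
E
```

```text
(no output)
```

View pics/w1c.png

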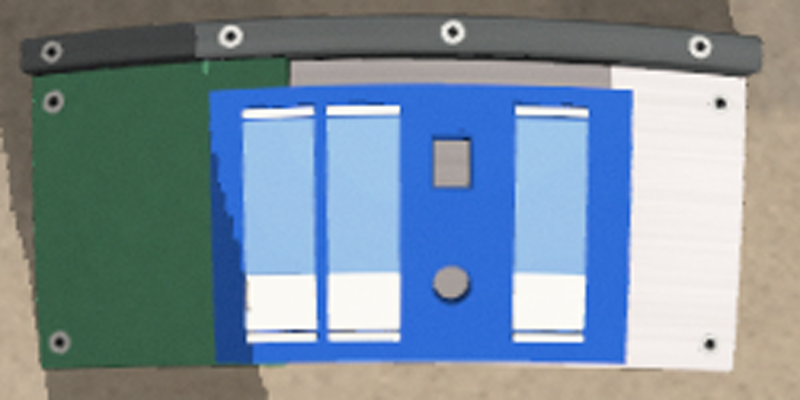

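```bash
python3 - <<'E'
from h import *
np.set_printoptions(precision=4,suppress=True)
f=np.load("pics/w1.npz")
W=lambda l,z:wray((np.float64(l)+.5)/3.2-.5+np.array([115,30]),z,f['p'],f['r'])[:,:2]
c=W([(209,92),(632,91),(626,362),(217,362)],.034);print("car FL FR NR NL\n",c)
h=W([(452,163),(451,284)],.034);print("holes far,near",h)
dk=W([(41,369),(31,76)],.016);bd=W([(732,370),(746,78)],.008);print(dk,bd)
fe=W([(290,85-27)],.016);print("fence",fe)
y=dk[0]-bd[0];yaw=np.arctan2(-y[0],y[1]);
def yawof(a,b): v=a-b; return np.degrees(np.arctan2(-v[0],v[1]))
print("len",np.linalg.norm(y),"yaw near, far",yawof(dk[0],bd[0]),yawof(dk[1],bd[1]),"car",yawof(c[0],c[1]),yawof(c[3],c[2]), yawof(np.array([-(h[0]-h[1])[1],(h[0]-h[1])[0]]),0*h[0]))
yaw=np.radians((yawof(dk[0],bd[0])+yawof(dk[1],bd[1]))/2)
R=np.array([[np.cos(yaw),-np.sin(yaw)],[np.sin(yaw),np.cos(yaw)]])
mod=np.array([(-67,194),(51,194),(-67,-85),(51,-85)])/1e3
o=np.mean(np.r_[dk,bd]-mod@R.T,0);print("yaw",np.degrees(yaw),"org",o,np.r_[dk,bd]-mod@R.T-o)
print("carrier in dock",(c-o)@R*1e3,"mean",(c.mean(0)-o)@R*1e3,"holes",(h-o)@R*1e3,(fe-o)@R*1e3)
E
```

```text
car FL FR NR NL
 [[ 0.575   0.0198]
 [ 0.5674 -0.1298]
 [ 0.4689 -0.125 ]
 [ 0.4763  0.024 ]]
holes far,near [[ 0.5425 -0.0649]
 [ 0.4994 -0.0626]]
[[0.4768 0.1027]
 [0.5946 0.0963]] [[ 0.4605 -0.1739]
 [ 0.5773 -0.1814]]
fence [[ 0.5876 -0.0074]]
len 0.27711011891107507 yaw near, far -3.3866161511924617 -3.562957168248042 car -2.8872136863490048 -2.829503827419604 -3.1028762876321236
yaw -3.4747866597202517 org [ 0.532  -0.0939] [[-0.     -0.001 ]
 [-0.     -0.0003]
 [ 0.0005  0.0008]
 [-0.0004  0.0005]]
carrier in dock [[ 36.0094 116.1332]
 [ 37.5451 -33.6106]
 [-61.084  -34.8448]
 [-62.7648 114.3912]] mean [-12.5736  40.5173] holes [[  8.7739  29.6199]
 [-34.4238  29.3395]] [[50.2566 89.7448]]
```

step_arm --plan '[40,0,-5,0,0,0,40,0,0,0,0,0,40,0,0,0,0,0,40,0,0,0,0,0,30,0,0,0,0,0,15,0,0,0,0,0,4,0,0,0,0,0,0,0,0,0,0,0]'

```text
time: 3.05
eef_pos: [0.4492, -0.0509, 0.022]
eef_rot: [1.245, 1.186, -1.247]
contact_force: [-0.2, -0.1, 0.2]
grip_width: 0.0
```

```bash
python3 - <<'E'
from h import *
s=arm.observe();print(s['eef_pos'],Ro.from_rotvec(s['eef_rot']).as_matrix(),s['contact_force'])
im,d=arm.get_image("wrist");cv2.imwrite("pics/w2.png",cv2.resize(im,(800,600),interpolation=cv2.INTER_CUBIC))
E
```

```text
[ 0.44915323 -0.05086931  0.02201036] [[-1.02920187e-03  9.98752295e-01 -4.99278868e-02]
 [-5.28255657e-04 -4.99284493e-02 -9.98752658e-01]
 [-9.99999331e-01 -1.00154341e-03  5.78983003e-04]] [-0.18600595 -0.06601632  0.22286475]
```

View pics/w2.png

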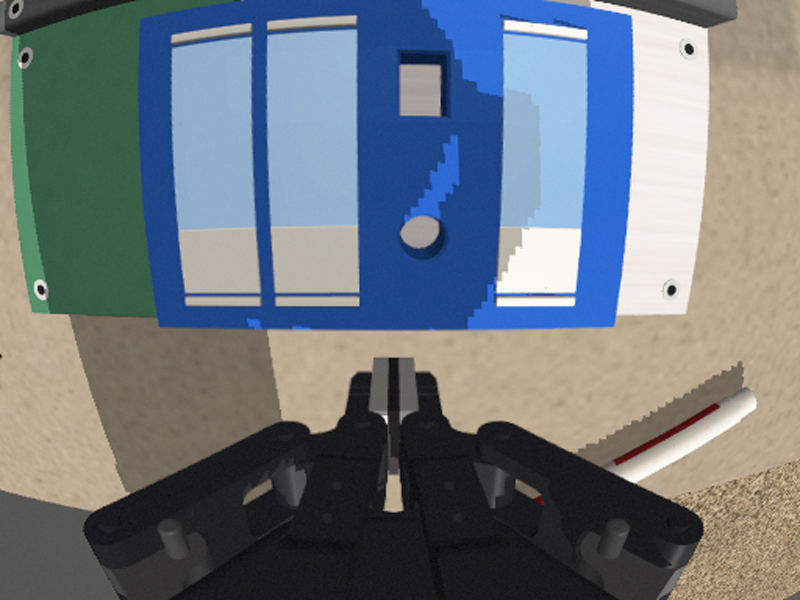

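step_arm --plan '[0,3,0,0,0,0,0,3,0,0,0,0,0,2,0,0,0,0,0,1,0,0,0,0,0,1,0,0,0,0,0,1,0,0,0,0,0,1,0,0,0,0,0,1,0,0,0,0,0,1,0,0,0,0,0,1,0,0,0,0,0,1,0,0,0,0]'

```text
time: 4.2
eef_pos: [0.4649, -0.0508, 0.0221]
eef_rot: [1.244, 1.186, -1.246]
contact_force: [-2.0, -1.2, -0.8]
grip_width: -0.0003
```

step_arm --plan '[0,1,0,0,0,0,0,1,0,0,0,0,0,1,0,0,0,0,0,1,0,0,0,0,0,1,0,0,0,0,0,1,0,0,0,0]'

```text
time: 4.8
eef_pos: [0.4708, -0.0506, 0.0222]
eef_rot: [1.244, 1.187, -1.246]
contact_force: [-4.3, 0.4, 0.6]
grip_width: 0.0002
```

step_arm --plan '[0,1,0,0,0,0,0,1,0,0,0,0,0,0.5,0,0,0,0,0,0.5,0,0,0,0]'

```text
time: 5.2
eef_pos: [0.471, -0.0505, 0.0219]
eef_rot: [1.241, 1.191, -1.25]
contact_force: [-9.6, 0.9, 7.5]
grip_width: -0.0004
```

```bash
python3 - <<'E'
from h import *
im,d=arm.get_image("wrist");cv2.imwrite("pics/w3.png",cv2.resize(im,(800,600),interpolation=cv2.INTER_CUBIC))
im,d=arm.get_image("top");cv2.imwrite("pics/t3.png",cv2.resize(im[145:210,215:310],None,fx=8,fy=8,interpolation=cv2.INTER_CUBIC))
print(arm.observe()['contact_force'])
E
```

```text
[-9.29902213  0.80052449  6.09638217]
```

View pics/w3.png

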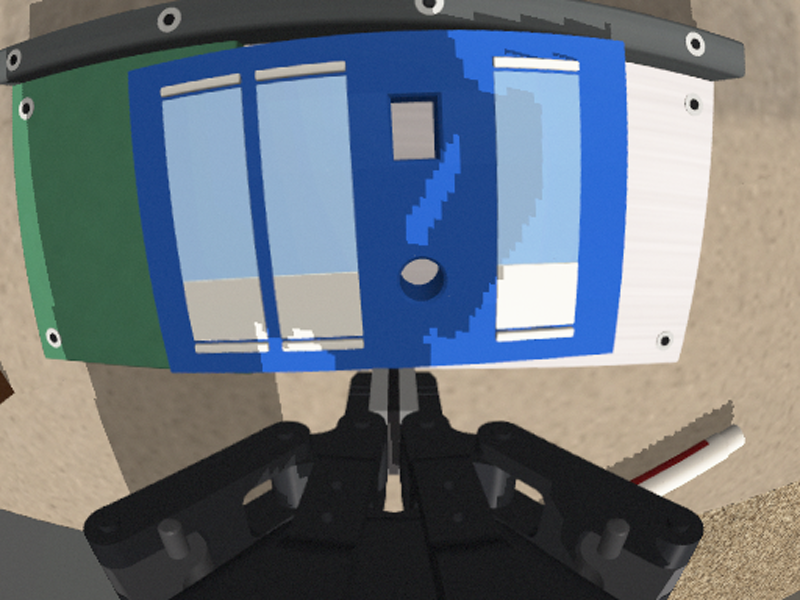

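step_arm --plan '[0,-3,0,0,0,0,0,-3,0,0,0,0,0,-4,-10,0,0,0,0,0,-20,0,0,0,0,0,-15,0,0,0,0,0,0,0,0,0]'

```text
time: 5.9
eef_pos: [0.4676, -0.0025, 0.0227]
eef_rot: [1.244, 1.188, -1.239]
contact_force: [0.5, 1.1, -1.0]
grip_width: 0.0002
```

```bash
cat > see.py <<'E'
import sys
from h import *
s=arm.observe();im,d=arm.get_image("wrist");n=sys.argv[1]
cv2.imwrite(f"pics/{n}.png",cv2.resize(im,(800,600),interpolation=cv2.INTER_CUBIC));np.savez(f"pics/{n}.npz",p=s['eef_pos'],r=s['eef_rot'])
print(s['time'],s['eef_pos'],s['contact_force'],s['q'])
E
cat > loc.py <<'E'
from h import *
yaw=np.radians(-3.45);o=np.array([.532,-.0935])
R=np.array([[np.cos(yaw),-np.sin(yaw)],[np.sin(yaw),np.cos(yaw)]])
def L(n,pts,z):
    f=np.load(f"pics/{n}.npz");return (wray((np.float64(pts)+.5)/1.5625-.5,z,f['p'],f['r'])[:,:2]-o)@R*1e3
E
python3 see.py w4
```

```text
5.9 [ 0.46757372 -0.00250715  0.02273086] [ 0.49753057  1.07313271 -0.96317285] [ 0.11894198  0.46002313 -0.24812934  2.17901569  0.21761653  0.52247622
 -1.90772066]
```

View pics/w4.png

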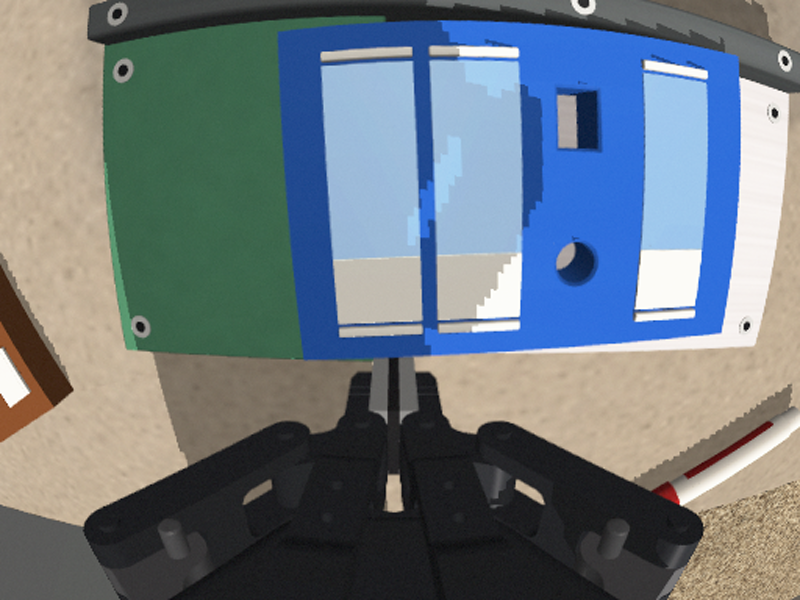

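View pics/t3.png

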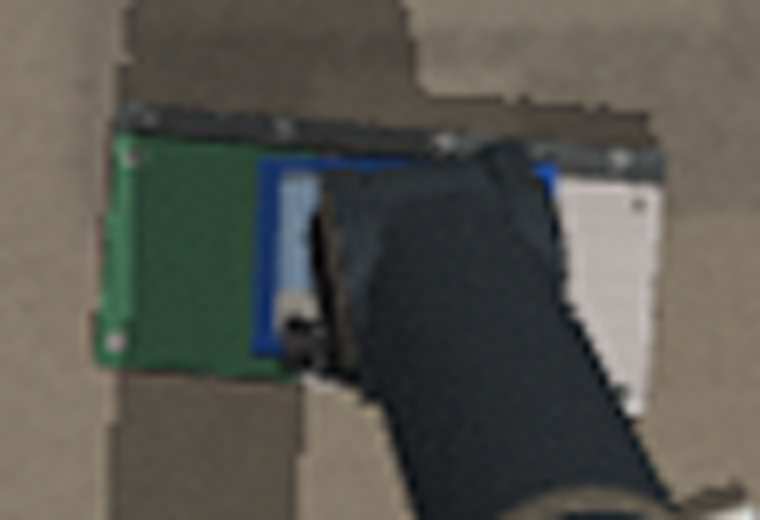

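step_arm --plan '[0,1,0,0,0,0,0,1,0,0,0,0,0,1,0,0,0,0,0,1,0,0,0,0,0,1,0,0,0,0]'

```text
time: 6.45
eef_pos: [0.4708, -0.0062, 0.0222]
eef_rot: [1.244, 1.187, -1.247]
contact_force: [-2.9, -0.2, 1.7]
grip_width: 0.0003
```

step_arm --plan '[0,1,0,0,0,0,0,1,0,0,0,0,0,1,0,0,0,0,0,1,0,0,0,0]'

```text
time: 6.85
eef_pos: [0.4757, -0.0056, 0.0222]
eef_rot: [1.245, 1.186, -1.244]
contact_force: [-1.9, 2.1, -1.0]
grip_width: -0.0001
```

```bash
python3 see.py w5
```

```text
6.85 [ 0.47566994 -0.00564499  0.02220958] [-1.89449031  2.09535146 -1.02924995] [ 0.12292682  0.47036498 -0.24536104  2.15981685  0.21753011  0.53371645
 -1.90334709]
```

View pics/w5.png

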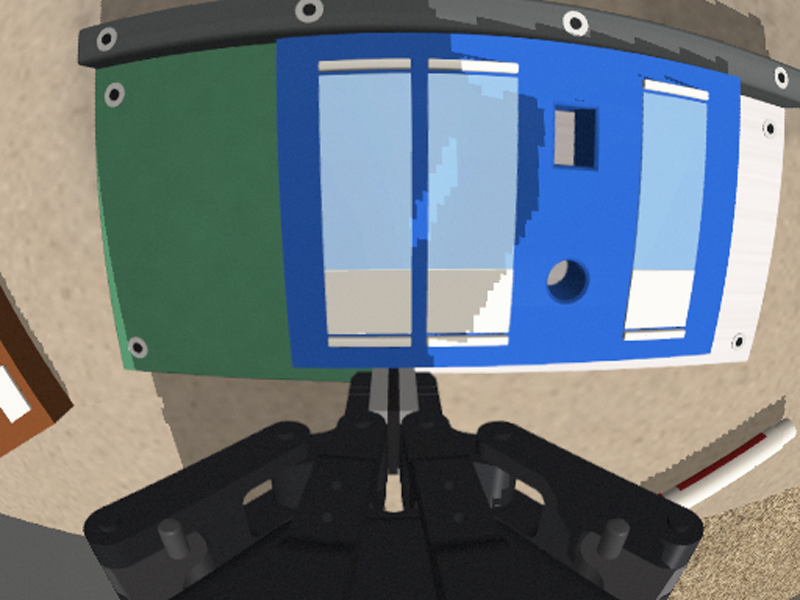

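step_arm --plan '[0,1,0,0,0,0,0,1,0,0,0,0,0,0.5,0,0,0,0]'

```text
time: 7.2
eef_pos: [0.4781, -0.0059, 0.0223]
eef_rot: [1.245, 1.186, -1.245]
contact_force: [-2.5, 1.9, -0.8]
grip_width: 0.0001
```

```bash
python3 see.py w6
```

```text
7.2 [ 0.47809898 -0.00594393  0.02226036] [-2.54939468  1.9122934  -0.80532405] [ 0.12324686  0.47298254 -0.24502338  2.15421317  0.21747505  0.53702543
 -1.90238078]
```

View pics/w6.png

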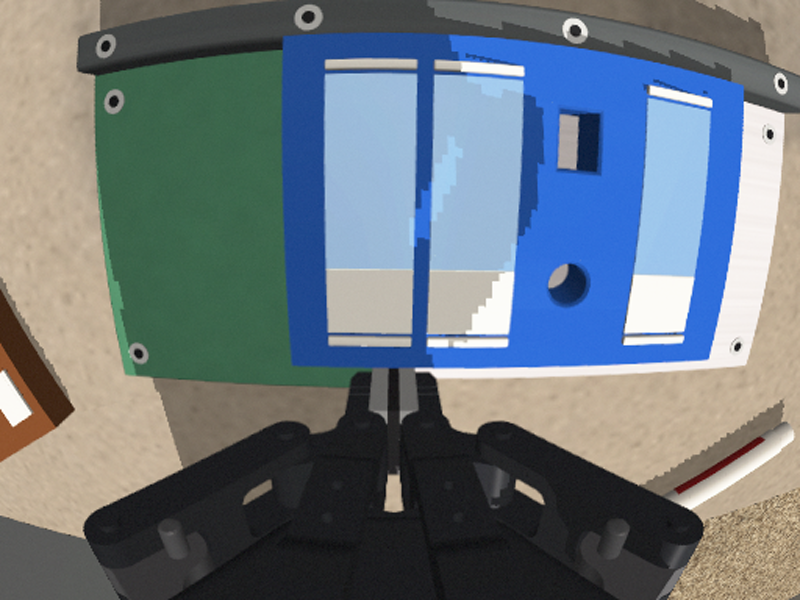

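```bash
python3 - <<'E'
from loc import *
np.set_printoptions(precision=1,suppress=True)
print(L("w6",[(284,37),(744,86),(711,358),(292,364)],.034))
print(L("w6",[(96,72),(783,110),(747,364),(127,376)],.016))
print(L("w6",[(783,110),(747,364)],.008))
E
python3 -c "
import cv2
a=cv2.imread('pics/w6.png')[20:140,260:800];cv2.imwrite('pics/w6c.png',cv2.resize(a,None,fx=1.48,fy=2.5))"
```

```text
[[ 50.1 115.2]
 [ 50.1 -34.1]
 [-48.7 -35.1]
 [-48.6 115.5]]
[[ 52.  191.9]
 [ 49.9 -74.7]
 [-62.  -76.2]
 [-67.  191.7]]
[[ 51.7 -83.3]
 [-66.2 -84.8]]
```

View pics/w6c.png

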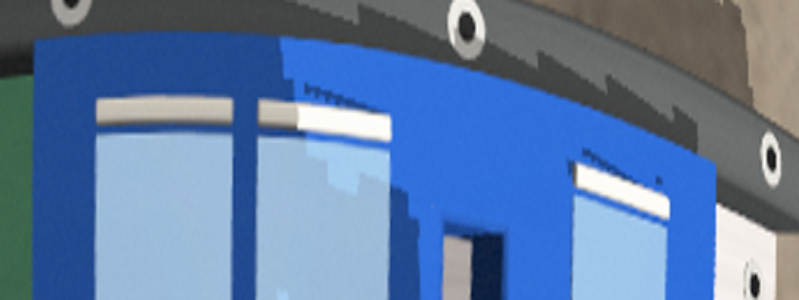

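step_arm --plan '[0,-5,0,0,0,0,0,-18,0,0,0,0,-25,0,0,0,0,0,-40,0,0,0,0,0,-35,0,0,0,0,0,0,0,0,0,0,0]' --fingers 120

```text
time: 7.85
eef_pos: [0.4592, -0.0052, 0.127]
eef_rot: [1.251, 1.177, -1.236]
contact_force: [0.7, -0.7, -0.1]
grip_width: 0.0452
```

step_arm --plan '[0,0,0,-0.13,0,0,0,0,0,-0.13,0,0,0,0,0,-0.13,0,0,0,0,0,-0.13,0,0,0,0,0,-0.13,0,0,0,0,0,-0.13,0,0,0,0,0,-0.13,0,0,0,0,0,-0.13,0,0,0,0,0,-0.13,0,0,0,0,0,-0.13,0,0,0,0,0,-0.13,0,0,0,0,0,-0.13,0,0]'

```text
time: 9.05
eef_pos: [0.4553, -0.0054, 0.122]
eef_rot: [0.042, 1.569, -0.043]
contact_force: [-0.1, 0.4, -0.5]
grip_width: 0.0454
```

```bash
python3 see.py w7; python3 -c "
from h import *
s=arm.observe();print(Ro.from_rotvec(s['eef_rot']).as_matrix().round(4),s['grip_width'])"
```

```text
9.05 [ 0.45529386 -0.0053816   0.12198766] [-0.1475534   0.38647102 -0.48618196] [ 0.45454377  0.3191709  -0.62955158  2.12228657  0.26759601  0.77547568
 -0.39785246]
[[ 7.000e-04  5.100e-02  9.987e-01]
 [ 0.000e+00  9.987e-01 -5.100e-02]
 [-1.000e+00  1.000e-04  7.000e-04]] 0.044998836708917626
```

View pics/w7.png

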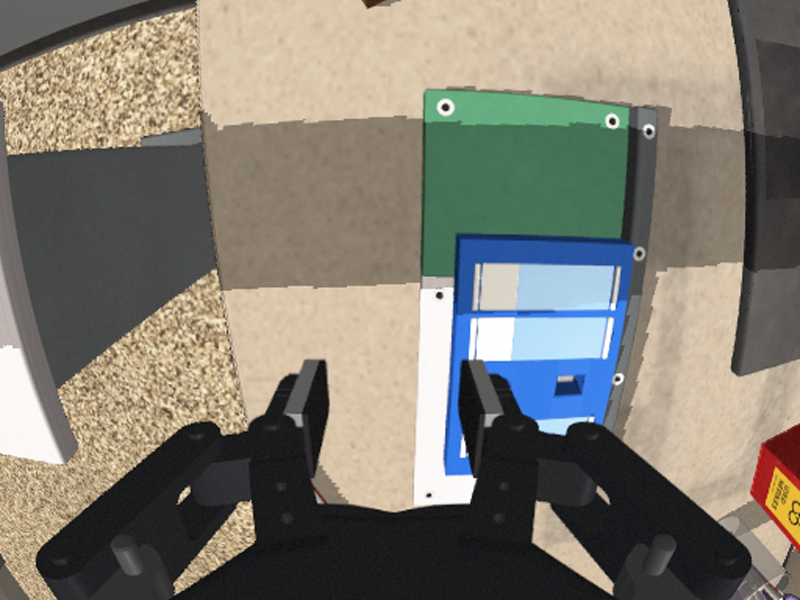

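step_arm --plan '[0,27,0,0.009,0,0,0,27,20,0,0,0,0,0,35,0,0,0,0,0,24,0,0,0,30,0,0,0,0,0,35,0,0,0,0,0,10,0,0,0,0,0,0,0,0,0,0,0,0,0,0,0,0,0]'

```text
time: 10.0
eef_pos: [0.5381, 0.0438, 0.0482]
eef_rot: [0.054, 1.568, -0.054]
contact_force: [-0.4, 0.2, 0.1]
grip_width: 0.0452
```

```bash
python3 see.py w8; python3 -c "
from h import *
im,d=arm.get_image('scene');cv2.imwrite('pics/s8.png',cv2.resize(im[140:235,195:315],None,fx=6,fy=6,interpolation=cv2.INTER_CUBIC))"
```

```text
10.0 [0.53809232 0.04382161 0.04819726] [-0.35412207  0.16794119  0.05918956] [ 0.25803056  0.54731639 -0.54041209  1.99037446  0.42198606  0.71292585
 -0.61085029]
```

View pics/w8.png

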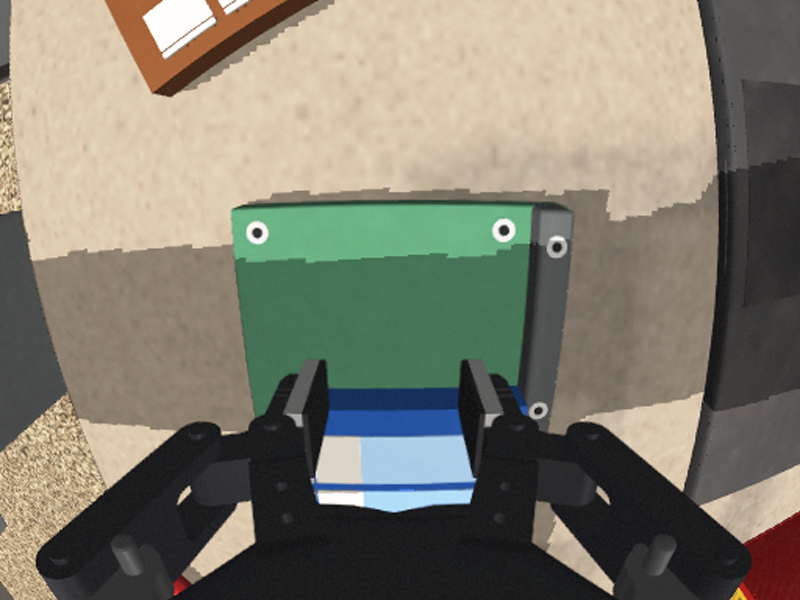

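View pics/s8.png

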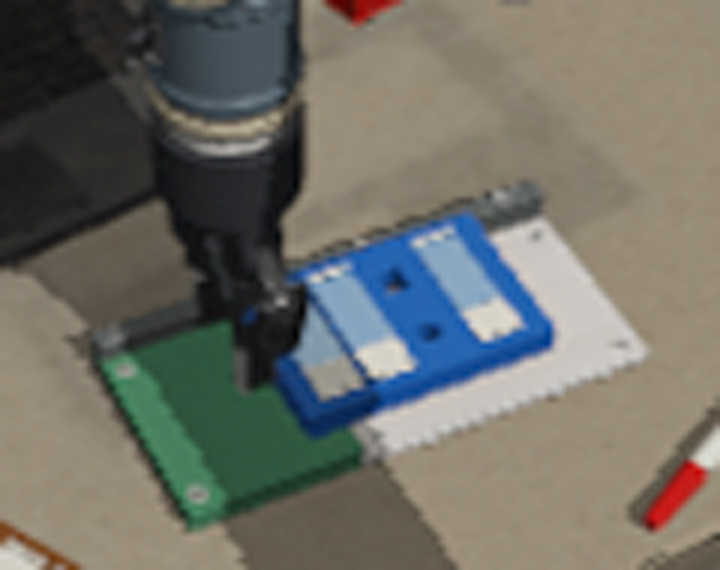

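step_arm --plan '[15,0,0,0,0,0,9,0,0,0,0,0,4,0,0,0,0,0,0,0,0,0,0,0]'

```text
time: 10.5
eef_pos: [0.5366, 0.0435, 0.0184]
eef_rot: [0.053, 1.572, -0.054]
contact_force: [-0.5, -0.4, -0.1]
grip_width: 0.045
```

```bash
python3 see.py w9; python3 -c "
from h import *
im,d=arm.get_image('scene');cv2.imwrite('pics/s9.png',cv2.resize(im[140:235,195:315],None,fx=6,fy=6,interpolation=cv2.INTER_CUBIC))"
```

```text
10.5 [0.53663202 0.04347807 0.01835224] [-0.50157003 -0.41793539 -0.05828161] [ 0.23300951  0.5912654  -0.50949833  2.00563385  0.45918718  0.65984704
 -0.64212163]
```

View pics/w9.png

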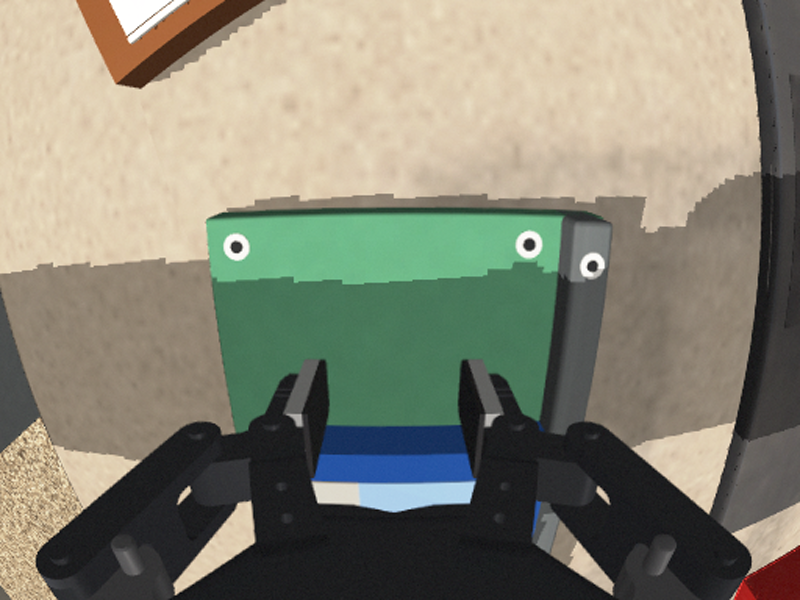

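View pics/s9.png

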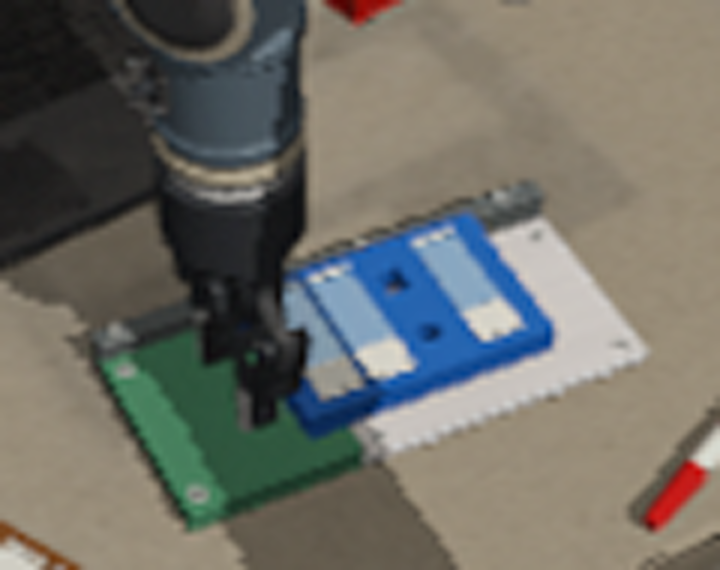

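step_arm --plan '[0,-3,0,0,0,0,0,-3,0,0,0,0,0,-2,0,0,0,0,0,-1.5,0,0,0,0,0,-1.5,0,0,0,0,0,-1.5,0,0,0,0,0,-1.5,0,0,0,0,0,-1.5,0,0,0,0,0,-1.5,0,0,0,0]'

```text
time: 11.5
eef_pos: [0.5364, 0.0268, 0.0194]
eef_rot: [0.054, 1.57, -0.053]
contact_force: [0.8, 1.6, 0.6]
grip_width: 0.0452
```

step_arm --plan '[0,-1.5,0,0,0,0,0,-1.5,0,0,0,0,0,-1.5,0,0,0,0,0,-1.5,0,0,0,0,0,-1.5,0,0,0,0,0,-1.5,0,0,0,0]'

```text
time: 12.1
eef_pos: [0.5357, 0.0177, 0.0195]
eef_rot: [0.053, 1.57, -0.053]
contact_force: [-0.4, 3.5, 2.1]
grip_width: 0.0451
```

```bash
cat > s.py <<'E'
import sys
from h import *
im,d=arm.get_image('scene');cv2.imwrite(f'pics/{sys.argv[1]}.png',cv2.resize(im[150:235,215:315],None,fx=7.5,fy=7,interpolation=cv2.INTER_CUBIC))
E
python3 s.py s10; python3 see.py w10
```

```text
12.15 [0.53569064 0.01727943 0.01942127] [0.46308779 2.65557822 2.26016692] [ 0.28303245  0.58608122 -0.51072216  2.01232462  0.45952947  0.65608695
 -0.59556064]
```

View pics/s10.png

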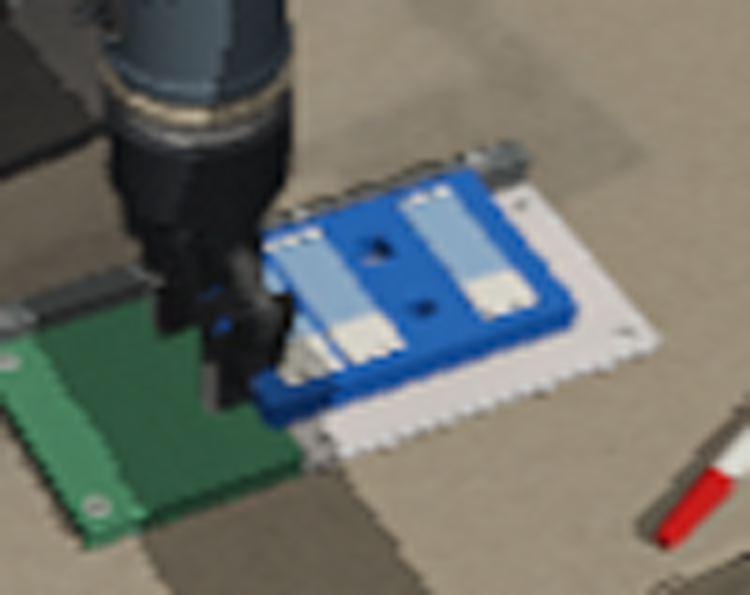

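View pics/w10.png

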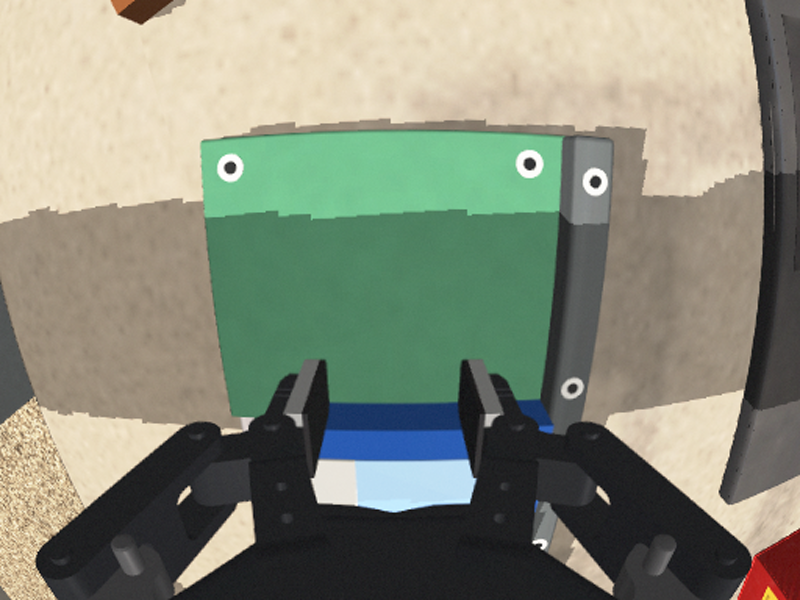

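step_arm --plan '[0,-1.2,0.04,0,0,0,0,-1.2,0.04,0,0,0,0,-1.2,0.04,0,0,0,0,-1.2,0.04,0,0,0,0,-1.2,0.04,0,0,0,0,-1.2,0.04,0,0,0,0,-1.2,0.04,0,0,0]'

```text
time: 12.9
eef_pos: [0.5352, 0.0091, 0.0193]
eef_rot: [0.053, 1.57, -0.054]
contact_force: [1.1, 3.5, 1.4]
grip_width: 0.0454
```

```bash
python3 s.py s11; python3 see.py w11
```

```text
12.95 [0.5350398  0.00844782 0.0190984 ] [ 1.30332727  1.24190165 -1.11781734] [ 0.29891175  0.58588973 -0.51033931  2.01381308  0.46012862  0.65584073
 -0.58031393]
```

View pics/s11.png

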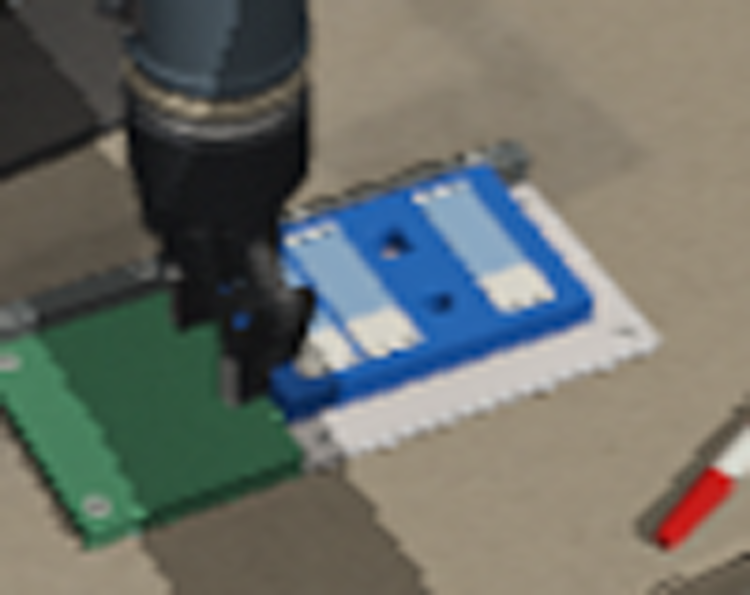

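View pics/w11.png

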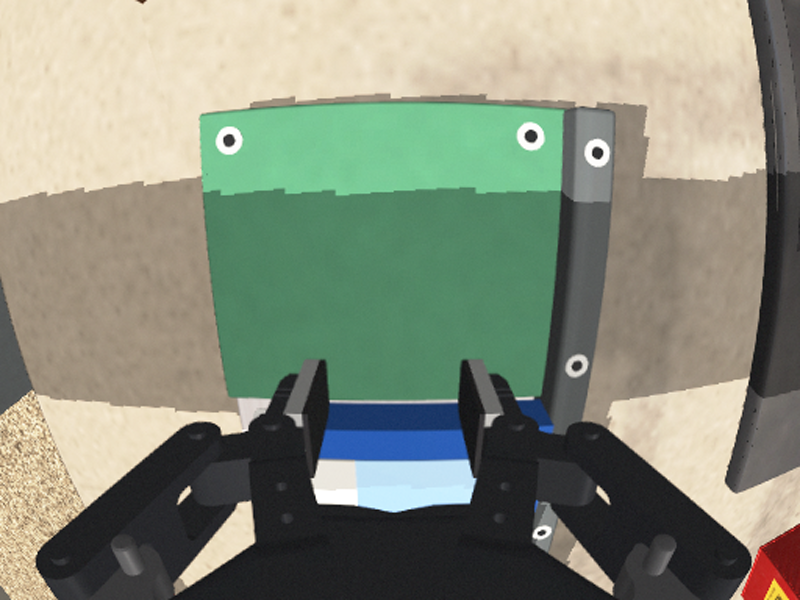

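step_arm --plan '[0.5,-1,0.03,0,0,0,0.5,-1,0.03,0,0,0,0,-1,0.03,0,0,0,0,-0.5,0,0,0,0]'

```text
time: 13.4
eef_pos: [0.5349, 0.0049, 0.0181]
eef_rot: [0.053, 1.571, -0.055]
contact_force: [0.7, 1.5, 1.5]
grip_width: 0.0453
```

```bash
python3 s.py s12; python3 see.py w12
```

```text
13.45 [0.53493031 0.00505135 0.01817595] [ 0.28422003  0.5793613  -0.428339  ] [ 0.30453509  0.58706897 -0.50930197  2.01464682  0.46124238  0.65368204
 -0.57523057]
```

View pics/s12.png

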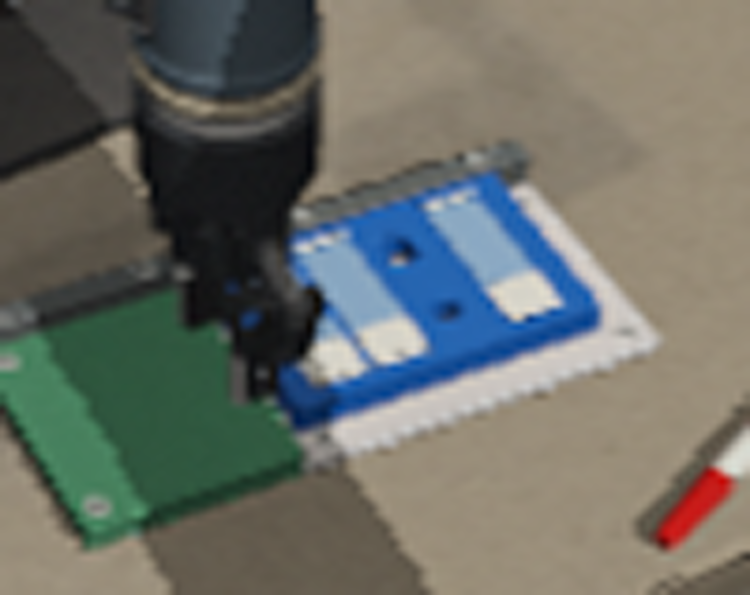

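View pics/w12.png

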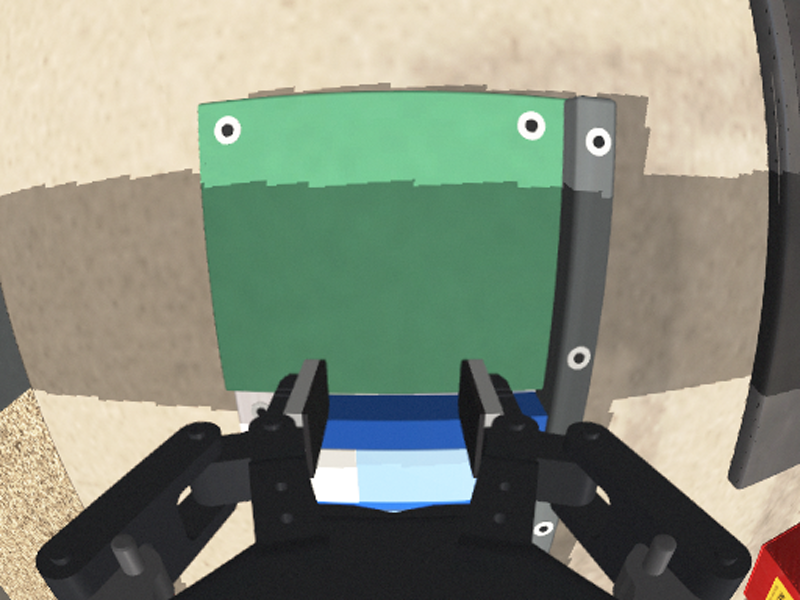

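step_arm --plan '[0,5,0,0,0,0,-2,15,0,0,0,0,-40,0,0,0,0,0,-45,0,0,0,0,0,-45,-25,0,0,0,0,-40,-45,0,0,0,0,0,-45,0,0,0,0,0,-20,0,0,0,0,0,0,0,0,0,0]'

```text
time: 14.4
eef_pos: [0.5277, -0.1036, 0.1825]
eef_rot: [0.056, 1.57, -0.059]
contact_force: [0.7, 0.3, 0.1]
grip_width: 0.0452
```

```bash
python3 s.py s13; python3 see.py w13; python3 -c "
from h import *
im,d=arm.get_image('wrist');np.save('pics/w13d.npy',d)"
```

```text
14.45 [ 0.52788474 -0.1008262   0.18240867] [-0.64256431  0.28897281 -0.12186177] [ 0.60358667  0.36150677 -0.61481489  1.88851586  0.25009892  0.96800566
 -0.19374514]
```

View pics/s13.png

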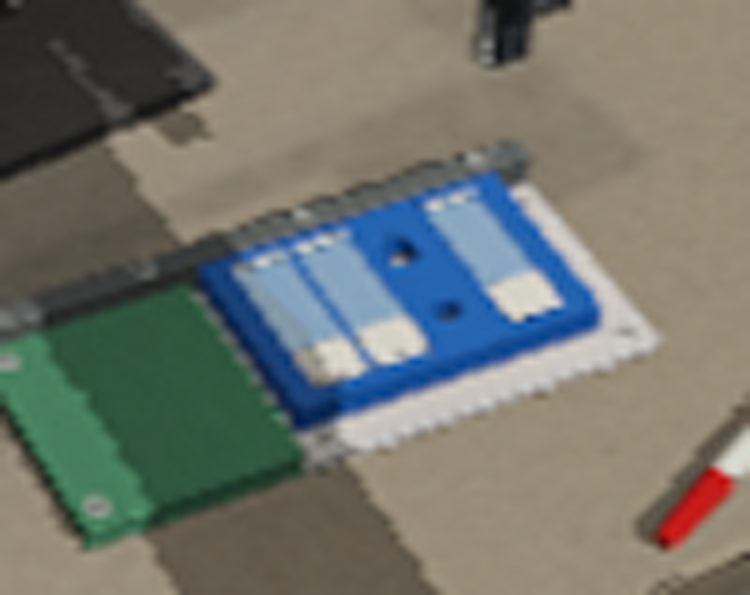

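View pics/w13.png

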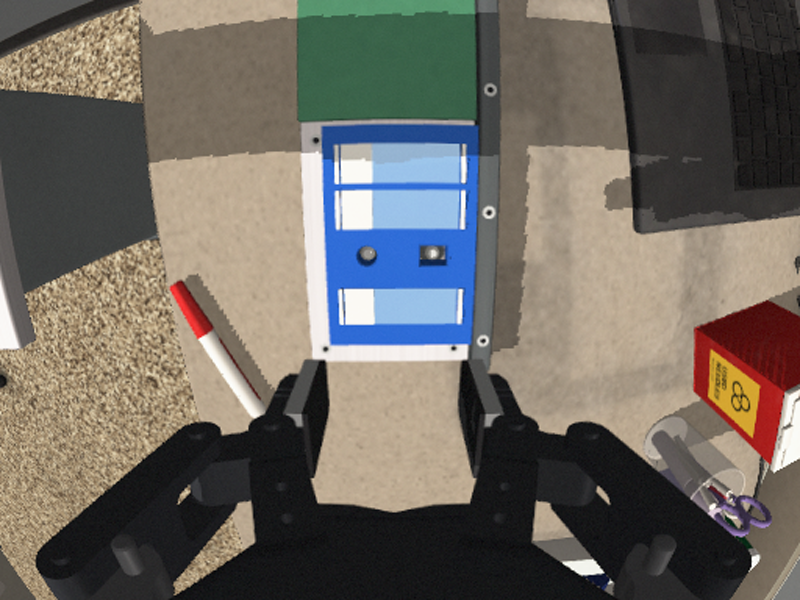

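```bash
python3 - <<'E'
from loc import *
np.set_printoptions(precision=2,suppress=True)
s=arm.observe();im,d=arm.get_image("wrist")
K=arm.camera_model("wrist");M=K['mount'];Rw=Ro.from_rotvec(s['eef_rot']).as_matrix()
def pts(m):
    v,u=np.nonzero(m);x=(np.c_[u,v]-[K['mtx'][0,2],K['mtx'][1,2]])/K['mtx'][0,0];r=np.linalg.norm(x,axis=1)
    D=np.c_[x*(np.sin(r)/r)[:,None],np.cos(r)];P=D/D[:,2:]*d[v,u][:,None]
    P=(P@M[:3,:3].T+M[:3,3])@Rw.T+s['eef_pos'];return np.c_[(P[:,:2]-o)@R,P[:,2]]*1e3
def fit(P):
    A=np.c_[P[:,:2],np.ones(len(P))];c=np.linalg.lstsq(A,P[:,2],rcond=None)[0];r=P[:,2]-A@c
    g=abs(r)<1.5;c=np.linalg.lstsq(A[g],P[g,2],rcond=None)[0];return c[:2]*1000,c[2],g.sum(),len(P),P.mean(0)
h=cv2.cvtColor(im,cv2.COLOR_BGR2HSV);z=np.zeros(d.shape,bool);w=z.copy();w[80:222,200:310]=1
blue=w&(h[...,0]>105)&(h[...,0]<118)&(h[...,1]>170)
g=z.copy();g[10:75,195:300]=1;g&=(h[...,0]>50)&(h[...,0]<85)&(h[...,1]>80)
b=z.copy();b[223:228,215:290]=1
t=z.copy();t[245:290,230:280]=1
for n,m in(("carrier",blue),("deck",g),("bed",b),("table",t)):print(n,fit(pts(m)))
p=pts(blue);print("carrier bounds",np.percentile(p,[.5,99.5],axis=0))
np.savez("pics/w14.npz",p=s['eef_pos'],r=s['eef_rot']);print(s['time'],s['eef_pos'])
cv2.imwrite("pics/w14.png",cv2.resize(im[65:240,185:325],None,fx=3.4,fy=3.4,interpolation=cv2.INTER_CUBIC))
E
```

```text
carrier (array([-3.13, 16.57]), np.float64(25.8384371384544), np.int64(3040), 6802, array([ 0.36,  8.98, 26.86]))
deck (array([  2.51, -84.61]), np.float64(27.07455164590897), np.int64(1575), 6825, array([ -8.58, 129.23,  16.82]))
bed (array([  12.5 , 2096.97]), np.float64(164.28286224946675), np.int64(75), 375, array([ -4.31, -73.99,   9.15]))
table (array([-0.1 , 77.37]), np.float64(10.48419162736428), np.int64(478), 2250, array([  -1.56, -138.44,    0.03]))
carrier bounds [[-48.87 -61.73  15.51]
 [ 50.01  85.1   28.15]]
14.55 [ 0.53 -0.1   0.18]
```

View pics/w14.png

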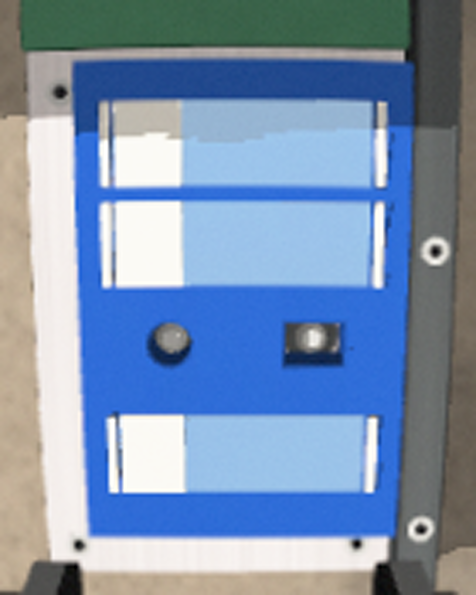

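```bash
python3 - <<'E'
from loc import *
im,_=arm.get_image("wrist")
for n in("scene","top"):
    c=arm.camera_model(n);im,d=arm.get_image(n)
    v,u=np.nonzero(d>0)
    P=(np.c_[u,v,np.ones(len(u))]@np.linalg.inv(c['mtx']).T)*d[v,u][:,None]
    P=(P-c['t'])@c['R'];X=np.c_[(P[:,:2]-o)@R,P[:,2]]*1e3
    for nm,(a,b,e,f) in dict(rear=(-40,40,78,84),q1=(-45,45,20,80),front=(-45,45,-60,-10),fr=(-40,40,-62,-56),deck=(-50,40,110,180),bed=(-50,40,-80,-70),near=(-46,-40,-55,80),far=(40,46,-55,80)).items():
        s=(X[:,0]>a)&(X[:,0]<b)&(X[:,1]>e)&(X[:,1]<f)&(X[:,2]<60);z=X[s,2];print(n,nm,s.sum(),z.mean().round(2) if s.any() else None,np.median(z).round(2) if s.any() else None,z.std().round(1) if s.any() else None)
E
```

```text
scene rear 53 -251.69 24.43 387.6
scene q1 578 -279.99 24.91 395.7
scene front 453 -285.38 24.48 396.6
scene fr 39 -392.35 -781.52 407.3
scene deck 727 -283.37 14.55 389.5
scene bed 85 -283.13 6.19 383.7
scene near 106 -222.12 23.6 373.8
scene far 77 -259.55 25.39 389.3
top rear 30 25.64 25.78 3.6
top q1 327 26.29 26.32 3.4
top front 27 26.78 26.21 3.0
top fr 0 None None None
top deck 378 15.28 15.13 3.3
top bed 0 None None None
top near 39 25.83 26.33 3.5
top far 21 25.41 24.94 2.9
```

```bash
python3 -c "
from plant import arm
print(arm.job_done(),arm.observe()['time'])"
```

```text
the job is handed in; nothing more can be done
the job is handed in; nothing more can be done
```

The carrier is seated on both pins and lies flat on the bed. I handed the job in at about 15 s of the 58 s allowed, with the hand 18 cm above the bench and touching nothing.

- **Pushing to the fence:** I pushed the near side with closed fingertips. The first push, at mid-length, turned the carrier slightly so that only its front corner met the fence. A second push nearer the rear squared it up flush.
- **Sliding to the pins:** I pushed the rear end with two part-open fingertips and slid it about 29 mm along the fence until it dropped.
- **Force:** Readings between moves stayed within about 10 N sideways. The highest came on the first fence push: 9.6 N sideways with about 7.5 N upward, after which I backed off. I saw no sign that it was gripped or lifted.
- **Last checks:** The wrist view shows both pins standing in the holes and a gap at the deck edge. In the scene camera's depth, the top measures about 10 mm above the deck at both rear and front (medians 24.4 and 24.5 mm against 14.6 mm), as it should when seated.
- **Checks that disagreed:** A plane fitted to the wrist camera's depth was too noisy to confirm the level. It showed a false 85 mrad slope even on the deck, so I relied on the scene and top cameras.
- **Other things on the bench:** I did not touch any of them, and nothing looked moved in the views I had. I did not measure their positions again.

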